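# Open the catch-locked fittings case and put the tee away

## Task

Open the grey fittings case: hold its sprung button part-way down, feeling for the depth at which the catch lets go, and push the cover to the left along its rails until it is fully open. Then put the tee-shaped pipe fitting in the case so that it lies on the case's floor. Do not force the catch, and leave the elbow fitting and the tape roll where they are.

Things in the scene. Friction and masses are not known exactly. Their poses are not given: they have to be found in the camera images.
- case: Grey metal case screwed to the bench (cannot move), 127 (x) x 200 (y) x 59 mm high with its rails. Origin: centre of its underside. Its +y axis (to the robot's left) is the way the cover opens; its -x side faces the robot. The near wall (x -63 to -45 mm) is hollow and holds the catch; inner part 50 mm high, outer rail 59 mm. End walls 49 mm high.
- cavity (a point): Middle of the part of the case's inner floor that the fully open cover bares, axes as the case's. The bared opening is 100 mm along x and 127 mm along y; the floor lies 5 mm above the bench and 44 to 54 mm below the rims.
- cover (a joint): Travel of the aluminium sliding cover (115 x 196 x 4 mm, top 54 mm above the bench), m: 0 closed, 0.130 fully open at its stop. It slides along the case's +y with 2.5 N friction and a little damping, stays where it is left, and overhangs the left end when open. With the button up or bottomed it is caught after 2 to 3 mm.
- button (a joint): How far the black release button is pressed, m: 0 up, 0.016 hard stop. Straight down, spring 1.4 N plus 0.7 N per mm. Its tooth must pass three gates, at 2.5, 45 and 88 mm of cover travel, each 10 mm long, all at one same hidden depth, new each time, 3.5 to 12 mm. A light push passes within +-1.5 mm of it, a hard one jams sooner. Higher or lower the cover is blocked: feel for it.
- pad (a point): Centre of the flat top of the black button near the right end of the cover, axes as the case's; moves with cover and button. Cover closed and button up: at (-37, -67, +77) mm in the case's frame. The pad is 36 (x) x 48 mm (y). A closed gripper (tips 22 x about 30 mm, long side along y) stands on it with room behind the ridge.
- ridge (a point): Middle of the -y face of the button's thumb ridge, 17 mm towards +y from the pad's centre and 6 mm above the pad; ridge 36 mm wide, 11 mm high. Fingertips on the pad push the cover open against it: 5 to 10 N moves a free cover. If blocked, ease off before changing the depth. If the button comes up between gates the next gate catches it. More than 45 N on the case damages it.
- tee: Blue plastic pipe tee lying flat, 58 (x) x 82 (y) x 35 mm high, about 40 g. Origin: centre of its underside. The straight run (35 mm across, its axis at x = -12 mm) lies along y; the branch (34 mm across) points to +x, from x = 6 to 29 mm. Grip the branch across, along y, at x = 20 mm.
- elbow: Blue plastic pipe elbow lying flat, 57 x 57 x 35 mm, origin: centre of its underside. A bystander: leave it alone.
- tape_roll: Black roll of tape lying flat, 60 mm across, 19 mm high, origin: centre of its underside. A bystander: leave it alone.

How it is judged:
By the outcome, as a careful person would: the job done as asked, in the order asked, and still so for the second after the job is handed in, with the robot touching nothing.
It also fails if it takes over 72 s, if anything falls off the work surface, if the arm or the gripper's body presses on something with over 40 N, if the wrist force passes 120 N, or if a joint passes its speed limit or range.

## Robot

A 6-joint arm with a two-finger parallel gripper is mounted at the origin on a cart in front of the work surface, level with it; the furniture and walls round the work are solid. World frame = base frame: x ahead of the robot, y to its left, z up, the work surface at z = 0. Lengths are in m, angles in rad, forces in N, time in s.
With the tool pointing down it reaches from about 0.3 to 0.875 m from the base axis. Payload 6.4 kg.
Tool frame: the origin (TCP) lies at the very end of the fingers, on their centre line; the grasp point (between the pads) lies 19 mm behind it; z points along the fingers, y is the line along which they close (so a half turn about z gives the same grasp; the last joint's range is limited). The gripper opens to 85 mm and grips with 20 to 120 N. Pads are 22 mm wide; open, the fingers measure 114 mm over their backs; the gripper's body (76 mm by 85 mm) begins 54 mm behind the grasp point. The pads swing forward as they close: fully open they stand 13 mm farther back than shut.
Start: joints at [-0.206, 0.181, 1.607, -0, 1.354, -0.206], TCP at [0.575, 0, 0.231] pointing down, gripper open.
Joint ranges: [-2.99, 2.99], [-0.89, 2.07], [0.3, 2.58], [-1.14, 4.28], [0, 2.63], [-3.12, 3.12]. Speed limits (rad/s): [2.57, 2.57, 3.01, 3.14, 3.14, 3.14].

## Interface

Orientations are given as a unit quaternion [w, x, y, z].
In Python, from bench import ctrl, cam gives the robot as it stands (ctrl), with the cameras (cam).
- The arm moves only by the shell command python3 jog.py, which reads ROWS from standard input. ROWS is one flat JSON list of numbers that holds 1 to 10 rows one after another, with no inner brackets; each row has 7 numbers: dx, dy, dz in normalised numbers (1 is 60 cm), then a rotation vector rx, ry, rz in parts of the range, where 1.0 means 2 pi rad, then the opening from 0.0 (shut) to 1.0 (fully open); each row is the pose to reach, as a shift and turn from the pose commanded when the command began, along the tool's axes at that moment; what a row does not reach only later rows make up. A row lasts 1/8 s, in which the tool goes at most 0.0625 m and 0.188 rad, less where a joint would pass 70% of its speed; a pose out of reach is approached as far as the arm can. The fingers move at their own pace and stop on an object; the grip force is fixed at half the most. Time passes only in rows, so rows that do not move let the fingers close. It prints the time, the measured TCP pose, the force, the opening and the grip force at its end. Input that does not fit is refused with a message, and nothing moves.
- ctrl.get_obs(): the state, without advancing time (a new reading comes with each control period).
- cam.camera(name): name is "scene" or "side" or "wrist"; returns the picture (480x640x3 uint8, blue, green, red); there is no depth.
- cam.camera_params(name): a dict with "fovy" (degrees; the focal length in pixels is half the picture's height over the tangent of half this angle, whatever the lens; pixels are square), "cx", "cy" (the principal point, pixels), "view" (4x4, takes a point from world to camera coordinates). Camera axes: x right, y up, looking along -z (the intrinsics and any distortion apply to the point x, -y, -z); pixel columns grow to the right and rows downward; lengths in m; the calibration is good to about 2 mm. A picture is of the moment at which its call begins: read the wrist's pose just before it. camera_params takes no time and is no camera call; for the wrist camera it gives the pose at the moment of the call.
- ctrl.hand_in(): hands the job in; it is judged then, once.
The state is a dict: "time_s": time; "q": joint angles; "dq": joint speeds; "joint_efforts": joint torques, N m; "eef_pos": TCP position; "eef_rot": TCP orientation; "wrist_force": force on the tool from outside, world axes, zero at the start; "torque": the same for the moment, N m; "opening": opening from 0.0 (shut) to 1.0 (fully open); "grasp_force": force on a finger pad.
Only numpy, scipy, OpenCV 4.12 (cv2) and the standard library are available. Lean on these libraries where they do the work, as an engineer would, in place of code of your own. Each camera call takes 0.05 s, during which the arm holds its last target. There are 200 camera calls.

## Working session

There is one attempt and no reset: what is moved stays moved. The work goes in short steps, Python scripts to look and compute and a shell command to move; the robot and the scene stay as the last step left them, time stands still between calls to the robot, and variables do not carry over. Pictures are saved under pics/ and viewed, at most 10 in all, crops included, and the job is handed in when it is done.

```bash
ls; mkdir -p pics
python3 - <<'E'
from bench import ctrl, cam
import cv2,numpy as np
o=ctrl.get_obs(); print({k:np.round(v,4) for k,v in o.items()})
for n in ["scene","side","wrist"]:
    p=cam.camera_params(n); print(n,{k:(np.round(v,4).tolist() if k=='view' else v) for k,v in p.items()})
    cv2.imwrite(f"pics/{n}0.png",cam.camera(n))
a=[cv2.imread(f"pics/{n}0.png") for n in ["scene","side"]]
E
```

```text
bench.py
jog.py
pics
{'time_s': np.float64(0.0), 'q': array([-0.2063,  0.1816,  1.608 , -0.    ,  1.3538, -0.2063]), 'dq': array([ 0.0025, -0.0026, -0.0002,  0.0002, -0.0004,  0.0002]), 'joint_efforts': array([ 3.00000e-04, -4.44869e+01, -3.51341e+01, -3.00000e-04,
        9.10000e-03,  0.00000e+00]), 'eef_pos': array([5.744e-01, 1.000e-04, 2.304e-01]), 'eef_rot': array([-7.000e-04,  7.071e-01,  7.071e-01, -5.000e-04]), 'wrist_force': array([ 0.5338, -0.2288, -0.15  ]), 'torque': array([ 0.0149, -0.0581,  0.0086]), 'grasp_force': np.float64(0.0), 'opening': np.float64(0.9992)}
scene {'fovy': 47.51118652765924, 'cx': 310.5649599945106, 'cy': 231.9087861768236, 'view': [[-0.8913, -0.4529, -0.0206, 0.5697], [0.2424, -0.5145, 0.8225, -0.0351], [-0.3831, 0.7281, 0.5684, -0.9061], [0.0, 0.0, 0.0, 1.0]]}
side {'fovy': 48.11482974496676, 'cx': 323.8535814124775, 'cy': 231.86820567811068, 'view': [[-0.9321, -0.362, -0.0097, 0.5775], [0.1812, -0.4895, 0.853, -0.0391], [-0.3135, 0.7933, 0.5219, -0.9319], [0.0, 0.0, 0.0, 1.0]]}
wrist {'fovy': 66.55640140293512, 'cx': 315.57300702294407, 'cy': 245.86282263321053, 'view': [[1.0, 0.0011, -0.0011, -0.5753], [-0.0014, 0.9466, -0.3224, 0.0417], [0.0006, 0.3224, 0.9466, -0.3807], [0.0, 0.0, 0.0, 1.0]]}
```

View images.

View pics/scene0.png

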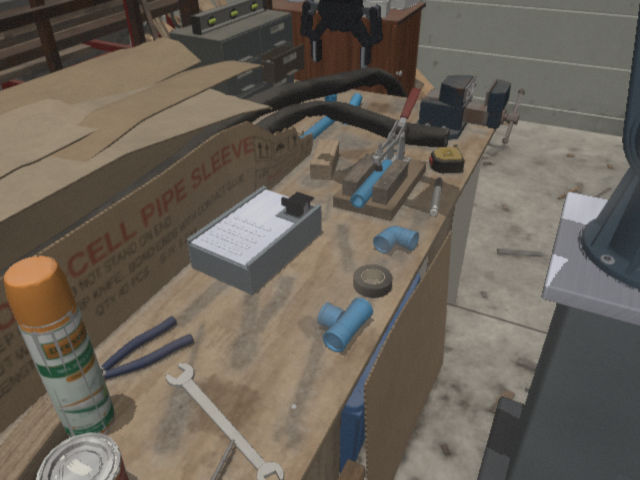

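View pics/wrist0.png

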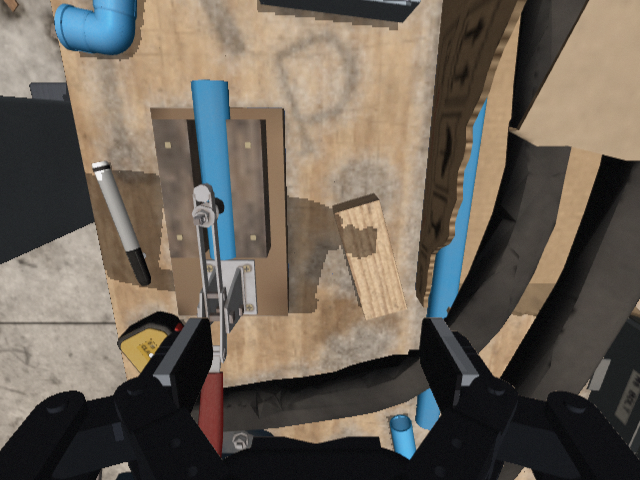

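The scene view shows the case around (255,240) with its button at (298,203), the tee at (347,322), the tape at (372,280) and the elbow at (397,238). The wrist view sees only the bench to the right of them.

```bash
cat > h.py <<'E'
from bench import ctrl, cam
import cv2,numpy as np
from scipy.spatial.transform import Rotation as R
def ray(p,uv):
    f=240/np.tan(np.radians(p["fovy"]/2)); V=np.array(p["view"])
    d=np.array([(uv[0]-p["cx"])/f,-(uv[1]-p["cy"])/f,-1.]); Rm=V[:3,:3]
    return -Rm.T@V[:3,3], Rm.T@d
def on(p,uv,z):
    c,d=ray(p,uv); return c+d*(z-c[2])/d[2]
def tri(obs):  # [(params,uv),...] least-squares point, residual mm
    A=np.zeros((3,3));b=np.zeros(3);L=[]
    for p,uv in obs:
        c,d=ray(p,uv); d=d/np.linalg.norm(d); P=np.eye(3)-np.outer(d,d); A+=P;b+=P@c;L.append((c,P))
    x=np.linalg.solve(A,b); return x,[round(1000*np.linalg.norm(P@(x-c)),1) for c,P in L]
def proj(p,X):
    f=240/np.tan(np.radians(p["fovy"]/2)); c=np.array(p["view"])@np.append(X,1)
    return np.array([p["cx"]+f*c[0]/-c[2],p["cy"]-f*c[1]/-c[2]])
E
python3 - <<'E'
from h import *
p=cam.camera_params("scene")
for n,uv,z in [("pad",(298,203),.077),("caseNL",(250,285),0),("caseNR",(320,235),0),("caseFarL",(192,240),.055),("tee",(347,322),.017),("tape",(372,282),.01),("elbow",(397,238),.017)]: print(n,on(p,uv,z).round(3))
E
```

```text
pad [0.549 0.22  0.077]
caseNL [0.563 0.36  0.   ]
caseNR [0.524 0.189 0.   ]
caseFarL [0.667 0.359 0.055]
tee [0.386 0.386 0.017]
tape [0.389 0.282 0.01 ]
elbow [0.391 0.163 0.017]
```

The manual's scale: shifts go in shares of 60 cm and turns go in shares of 2 pi rad. Converting my numbers, 0.22 m is 0.3667, 0.18 m is 0.3.

```bash
echo '[0.1, -0.025, -0.0167, 0, 0, 0, 1, 0.2, -0.05, -0.0333, 0, 0, 0, 1, 0.3, -0.075, -0.05, 0, 0, 0, 1, 0.3667, -0.0917, -0.0667, 0, 0, 0, 1, 0.3667, -0.0917, -0.0667, 0, 0, 0, 1, 0.3667, -0.0917, -0.0667, 0, 0, 0, 1]' | python3 jog.py
cat > snap.py <<'E'
from h import *
import sys,pickle
n=sys.argv[1]; p=cam.camera_params("wrist"); im=cam.camera("wrist")
cv2.imwrite(f"pics/{n}.png",im); pickle.dump(p,open(f"pics/{n}.pkl","wb"))
E
python3 snap.py w1
echo '[0.1, 0, 0, 0, 0, 0, 1, 0.2, 0, 0, 0, 0, 0, 1, 0.2333, 0, 0, 0, 0, 0, 1, 0.2333, 0, 0, 0, 0, 0, 1, 0.2333, 0, 0, 0, 0, 0, 1]' | python3 jog.py
python3 snap.py w2
```

```text
time_s: 0.9
eef_pos: [0.5199, 0.2197, 0.2708]
eef_rot: [-0.0, 0.707, 0.707, -0.0]
wrist_force: [0.0, -0.6, 0.0]
opening: 1.002
grasp_force: 0.0
time_s: 1.58
eef_pos: [0.5205, 0.3582, 0.2709]
eef_rot: [0.0, 0.708, 0.707, -0.001]
wrist_force: [0.1, -1.3, 0.5]
opening: 1.001
grasp_force: 0.0
```

View pics/w1.png

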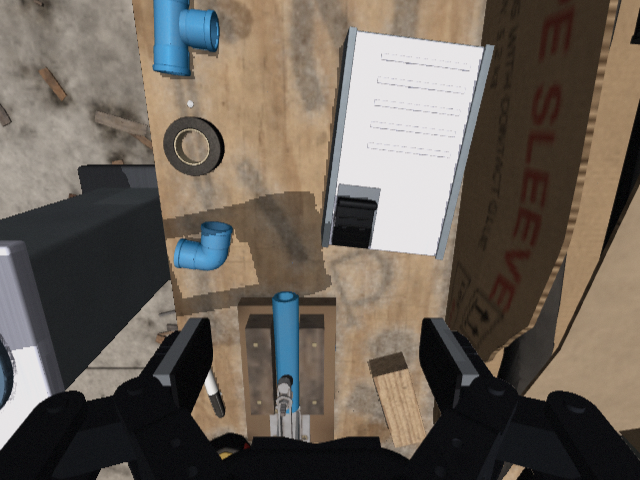

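View pics/w2.png

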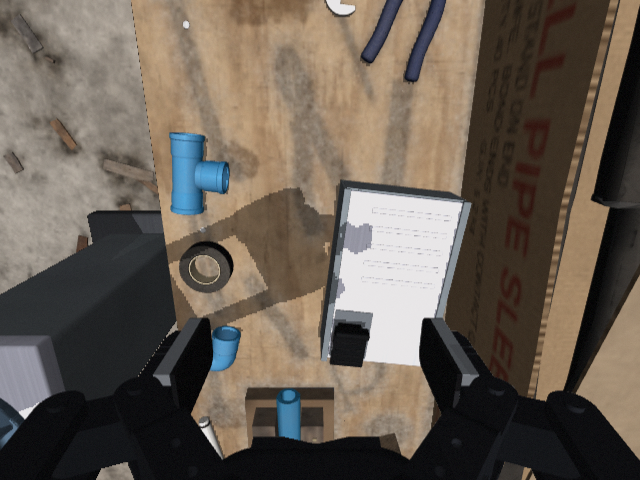

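The near camera views show the case's rim corners: in w1 about (349,28), (493,46), (443,258) and (324,245), with the button at (355,220). In w2 the tee's run spans (171–205, 133–214) and its branch points right, ending at (229,177). I'll refine these with masks.

Run:
```python
from h import *
import pickle
out=[]
for n,box in [("w1",(310,15,510,270)),("w2",(310,170,480,375))]:
    im=cv2.imread(f"pics/{n}.png"); x0,y0,x1,y1=box
    c=im[y0:y1,x0:x1]; hsv=cv2.cvtColor(c,cv2.COLOR_BGR2HSV)
    m=((hsv[...,2]>170)&(hsv[...,1]<40)).astype(np.uint8)
    m=cv2.morphologyEx(m,cv2.MORPH_CLOSE,np.ones((5,5)))
    k=max(cv2.findContours(m,0,2)[0],key=cv2.contourArea)
    print(n,"white",(cv2.approxPolyDP(k,4,True)[:,0]+[x0,y0]).tolist())
    s=2.3; out.append(cv2.copyMakeBorder(cv2.resize(c,None,fx=s,fy=s,interpolation=2),0,max(0,600-int(len(c)*s)),0,0,0)[:580])
    B=cv2.cvtColor(im,cv2.COLOR_BGR2HSV); b=cv2.inRange(B,(95,100,60),(115,255,255))
    for k in cv2.findContours(b,0,2)[0]:
        if cv2.contourArea(k)>300: print(n,"blue",cv2.boundingRect(k),cv2.contourArea(k),[np.round(v,1) for v in cv2.minAreaRect(k)])
o=np.hstack([out[0],out[1]])[:, :800]; cv2.imwrite("pics/z1.png",o); print(o.shape)
```

```text
w1 white [[350, 28], [343, 82], [349, 81], [350, 88], [341, 100], [347, 101], [335, 194], [339, 183], [378, 187], [370, 248], [432, 255], [483, 49]]
w1 blue (272, 292, 27, 121) 2167.5 [array([285., 352.]), array([120.,  26.]), np.float64(90.0)]
w1 blue (174, 222, 58, 48) 1880.0 [array([202.3, 244.8]), array([54.9, 48.6]), np.float64(5.0)]
w1 blue (153, 0, 66, 76) 3523.0 [array([185.7,  37.5]), array([64.6, 75.1]), np.float64(0.9)]
w2 white [[352, 190], [347, 221], [355, 227], [368, 223], [372, 240], [362, 252], [343, 248], [339, 278], [344, 290], [335, 300], [333, 318], [336, 309], [371, 312], [363, 360], [419, 365], [421, 320], [434, 316], [461, 203]]
w2 blue (276, 388, 24, 53) 1024.5 [array([287.5, 414. ]), array([52., 23.]), np.float64(90.0)]
w2 blue (210, 326, 30, 45) 960.5 [array([224.8, 348.3]), array([27.3, 44.8]), np.float64(3.5)]
w2 blue (169, 133, 60, 82) 3125.0 [array([199.1, 173. ]), array([81.6, 58.1]), np.float64(88.5)]
(580, 800, 3)
```

View pics/z1.png

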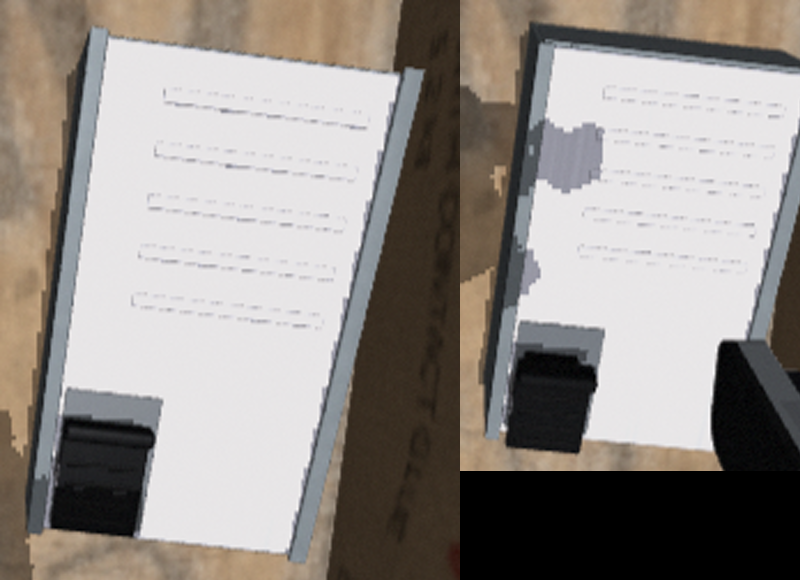

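The zoom shows the rail tops' outer ends clearly, at zoom (92,28), (424,70), (28,532) and (303,562). The button's ridge is at its left end, around zoom (108,433).

Run:
```python
from h import *
import pickle
p1=pickle.load(open("pics/w1.pkl","rb"));p2=pickle.load(open("pics/w2.pkl","rb"))
z1=lambda a,b:(310+a/2.3,15+b/2.3); z2=lambda a,b:(310+(a-460)/2.3,170+b/2.3)
C=[on(p1,z1(*q),.059) for q in [(92,28),(424,70),(303,562),(28,532)]]
for c in C: print(c.round(4))
print("edges",[np.round(np.linalg.norm(C[i]-C[i-1]),4) for i in range(4)])
print("z check nearR",tri([(p1,z1(28,532)),(p2,z2(486,436))]), "coverTL",tri([(p1,z1(106,37)),(p2,z2(552,45))]))
o=sum(C)/4; ay=(C[0]-C[3]+C[1]-C[2]); yaw=np.arctan2(-ay[0],ay[1]); print("centre",o.round(4),"yaw",yaw, "yaw by x edges",[np.arctan2((C[1]-C[0])[1],(C[1]-C[0])[0]),np.arctan2((C[2]-C[3])[1],(C[2]-C[3])[0])])
Rz=R.from_euler("z",yaw).as_matrix(); o[2]=0
for n,q in dict(pad=(-.037,-.067,.077),ridge=(-.037,-.05,.083),rtl=(-.055,-.05,.088),rtr=(-.019,-.05,.088),pnr=(-.055,-.091,.077),pfr=(-.019,-.091,.077),cav=(0,.03,.005)).items():
    X=o+Rz@q; u=proj(p1,X);v=proj(p2,X); print(n,X.round(4),"w1",u.round(0),"z",((u-[310,15])*2.3).round(0),"z2",((v-[310,170])*2.3+[460,0]).round(0))
# tee
S=cam.camera_params("scene"); ims=cv2.imread("pics/scene0.png")
b=cv2.inRange(cv2.cvtColor(ims,cv2.COLOR_BGR2HSV),(95,100,60),(115,255,255))
b[:290]=0; k=max(cv2.findContours(b,0,2)[0],key=cv2.contourArea); print("scene tee",cv2.boundingRect(k))
im=cv2.imread("pics/w2.png");b=cv2.inRange(cv2.cvtColor(im,cv2.COLOR_BGR2HSV),(95,100,60),(115,255,255))
for r in range(130,220,4):
    x=np.where(b[r,150:260])[0]+150
    print(r,x.min() if len(x) else 0,x.max() if len(x) else 0,end="; ")
im1=cv2.imread("pics/w1.png");b1=cv2.inRange(cv2.cvtColor(im1,cv2.COLOR_BGR2HSV),(95,100,60),(115,255,255))
# branch end outline rows at a column near the branch tip, both views
for nm,bb,cols in [("w1",b1,(205,210,213)),("w2",b,(215,220,225))]:
    for c in cols: y=np.where(bb[:250 if nm=="w2" else 100,c])[0]; print(nm,c,y.min(),y.max())
```

```text
[0.5499 0.3791 0.059 ]
[0.6749 0.3654 0.059 ]
[0.6519 0.1679 0.059 ]
[0.5277 0.182  0.059 ]
edges [np.float64(0.1983), np.float64(0.1257), np.float64(0.1989), np.float64(0.1249)]
z check nearR (array([0.527895  , 0.18102507, 0.0561774 ]), [np.float64(0.1), np.float64(0.1)]) coverTL (array([0.55576492, 0.37755543, 0.05214497]), [np.float64(0.1), np.float64(0.1)])
centre [0.6011 0.2736 0.059 ] yaw -0.11414005712170681 yaw by x edges [np.float64(-0.1086090422609272), np.float64(-0.11311167888935496)]
pad [0.5567 0.2113 0.077 ] w1 [353. 223.] z [ 99. 479.] z2 [548. 409.]
ridge [0.5586 0.2281 0.083 ] w1 [357. 207.] z [107. 443.] z2 [555. 385.]
rtl [0.5408 0.2302 0.088 ] w1 [337. 206.] z [ 63. 440.] z2 [516. 387.]
rtr [0.5765 0.2261 0.088 ] w1 [377. 211.] z [153. 451.] z2 [595. 395.]
pnr [0.5361 0.1895 0.077 ] w1 [331. 245.] z [ 49. 529.] z2 [504. 448.]
pfr [0.5719 0.1854 0.077 ] w1 [368. 249.] z [133. 538.] z2 [578. 455.]
cav [0.6045 0.3034 0.005 ] w1 [395. 121.] z [195. 244.] z2 [635. 173.]
scene tee (340, 404, 25, 68)
130 0 0; 134 170 196; 138 171 204; 142 171 202; 146 171 202; 150 171 202; 154 172 202; 158 172 201; 162 172 226; 166 172 227; 170 172 228; 174 173 228; 178 173 228; 182 173 228; 186 173 227; 190 172 226; 194 172 202; 198 172 202; 202 172 202; 206 171 202; 210 171 202; 214 185 194; 218 0 0; w1 205 11 49
w1 210 10 50
w1 213 10 47
w2 215 162 191
w2 220 162 193
w2 225 162 192
```

To row units: -0.15 m is -0.25, -0.14 m is -0.2333, -0.18 rad is -0.0286.

```bash
echo '[-0.0333, 0.0083, 0.025, 0, 0, -0.0286, 0, -0.0667, 0.0167, 0.05, 0, 0, -0.0573, 0, -0.1, 0.025, 0.075, 0, 0, -0.0859, 0, -0.1333, 0.0333, 0.1, 0, 0, -0.1146, 0, -0.1667, 0.0417, 0.1333, 0, 0, -0.1432, 0, -0.2, 0.05, 0.1667, 0, 0, -0.1719, 0, -0.2333, 0.0567, 0.2, 0, 0, -0.2005, 0, -0.25, 0.06, 0.2333, 0, 0, -0.2292, 0, -0.25, 0.06, 0.2333, 0, 0, -0.2324, 0, -0.25, 0.06, 0.2333, 0, 0, -0.2324, 0]' | python3 jog.py
cat > st.py <<'E'
from h import *
o=ctrl.get_obs(); x=np.array(o["eef_pos"]); yaw=-.112; Rz=R.from_euler("z",yaw).as_matrix()
c=Rz.T@(x-[.6011,.2736,0]); T=R.from_quat(np.roll(o["eef_rot"],-1)).as_matrix()
f=Rz.T@np.array(o["wrist_force"])
print("t",round(o["time_s"],2),"case mm",(c*1e3).round(1),"F case",f.round(1),"toolx yaw",np.arctan2(T[1,0],T[0,0]).round(3),"tilt",T[:2,2].round(4),"op",round(float(o["opening"]),2), "q6",round(o["q"][5],2))
E
python3 st.py
python3 - <<'E'
from h import *
import pickle
p1=pickle.load(open("pics/w1.pkl","rb"));p2=pickle.load(open("pics/w2.pkl","rb"))
print("branch tip",tri([(p1,(218.5,30)),(p2,(228.5,178))]))
for uv in [(171.5,133),(171.5,214),(204,136),(228.5,177.5),(220,162),(220,193)]: print(uv,on(p2,uv,.0175).round(4))
E
```

```text
time_s: 2.88
eef_pos: [0.5566, 0.2097, 0.1323]
eef_rot: [0.001, 0.057, 0.998, 0.0]
wrist_force: [0.0, 0.1, 0.8]
opening: 0.0
grasp_force: 0.0
t 2.88 case mm [-37.1 -68.5 132.3] F case [0.  0.1 0.8] toolx yaw 3.027 tilt [0.0012 0.0003] op 0.0 q6 -1.3
branch tip (array([0.42893585, 0.3845297 , 0.02154817]), [np.float64(0.2), np.float64(0.2)])
(171.5, 133) [0.3724 0.4303 0.0175]
(171.5, 214) [0.3613 0.3442 0.0175]
(204, 136) [0.4057 0.4273 0.0175]
(228.5, 177.5) [0.4278 0.3845 0.0175]
(220, 162) [0.4201 0.4008 0.0175]
(220, 193) [0.4173 0.3677 0.0175]
```

To row units: 0.0525 m is 0.0875, -0.0015 m is -0.0025.

```bash
echo '[0, -0.0025, 0.05, 0, 0, 0, 0, 0, -0.0025, 0.0833, 0, 0, 0, 0, 0, -0.0025, 0.0875, 0, 0, 0, 0, 0, -0.0025, 0.0875, 0, 0, 0, 0]' | python3 jog.py >/dev/null; python3 st.py
echo '[0, 0, 0.005, 0, 0, 0, 0, 0, 0, 0.005, 0, 0, 0, 0, 0, 0, 0.005, 0, 0, 0, 0]' | python3 jog.py>/dev/null; python3 st.py
echo '[0, 0, 0.005, 0, 0, 0, 0, 0, 0, 0.005, 0, 0, 0, 0, 0, 0, 0.005, 0, 0, 0, 0]' | python3 jog.py>/dev/null; python3 st.py
```

```text
t 3.38 case mm [-37.4 -69.4  79.3] F case [ 0.4  0.5 -0.4] toolx yaw 3.031 tilt [0.0006 0.0001] op 0.0 q6 -1.3
t 3.75 case mm [-37.  -69.5  76.5] F case [1.4 0.2 1.1] toolx yaw 3.031 tilt [0.0016 0.0004] op 0.0 q6 -1.3
t 4.12 case mm [-37.1 -69.5  73.2] F case [1.9 1.7 4.9] toolx yaw 3.031 tilt [0.0013 0.0003] op -0.0 q6 -1.3
```

To row units: 0.004 m is 0.0067, 0.002 m is 0.0033.

```bash
echo '[0, 0, 0.0017, 0, 0, 0, 0, 0, 0.0033, 0.0017, 0, 0, 0, 0, 0, 0.0067, 0.0017, 0, 0, 0, 0, 0, 0.0067, 0.0017, 0, 0, 0, 0]' | python3 jog.py>/dev/null; python3 st.py
for i in 1 2 ; do echo '[0, 0.0025, 0, 0, 0, 0, 0, 0, 0.0025, 0, 0, 0, 0, 0]' | python3 jog.py>/dev/null; python3 st.py; done
```

```text
t 4.62 case mm [-37.5 -66.1  71.9] F case [ 1.6 -3.5  5.1] toolx yaw 3.031 tilt [ 0.0001 -0.0008] op 0.0 q6 -1.29
t 4.88 case mm [-37.9 -64.8  71.8] F case [ 2.4 -3.9  5.9] toolx yaw 3.031 tilt [-0.0008 -0.0013] op 0.0 q6 -1.29
t 5.12 case mm [-38.1 -63.4  71.7] F case [ 0.4 -4.6  6.3] toolx yaw 3.031 tilt [-0.0013 -0.0014] op -0.0 q6 -1.29
```

To row units: 0.0015 m is 0.0025.

```bash
for i in 1 2 3; do echo '[0, 0.0025, 0, 0, 0, 0, 0, 0, 0.0025, 0, 0, 0, 0, 0]' | python3 jog.py>/dev/null; python3 st.py; done
```

```text
t 5.38 case mm [-38.2 -62.   71.7] F case [ 0.4 -3.9  6.8] toolx yaw 3.031 tilt [-0.0016 -0.0014] op -0.0 q6 -1.29
t 5.62 case mm [-38.3 -61.   71.6] F case [-0.2 -5.5  7.3] toolx yaw 3.031 tilt [-0.002  -0.0023] op 0.0 q6 -1.28
t 5.88 case mm [-38.3 -60.5  71.5] F case [  0.1 -10.7   7.8] toolx yaw 3.031 tilt [-0.0026 -0.004 ] op 0.0 q6 -1.28
```

To row units: -0.003 m is -0.005, 0.0023 m is 0.0038.

```bash
echo '[0, -0.0025, 0, 0, 0, 0, 0, 0, -0.005, 0, 0, 0, 0, 0, 0, -0.005, 0, 0, 0, 0, 0, 0, -0.005, 0.0038, 0, 0, 0, 0, 0, -0.005, 0.0038, 0, 0, 0, 0]' | python3 jog.py>/dev/null; python3 st.py
for i in 1 2; do echo '[0, 0.0025, 0, 0, 0, 0, 0, 0, 0.0025, 0, 0, 0, 0, 0]' | python3 jog.py>/dev/null; python3 st.py; done
```

```text
t 6.5 case mm [-38.3 -61.3  69.3] F case [ 0.3 -1.8  5.1] toolx yaw 3.031 tilt [-0.0014 -0.0003] op -0.0 q6 -1.29
t 6.75 case mm [-38.3 -60.8  69.3] F case [-0.2 -6.3  6.4] toolx yaw 3.031 tilt [-0.0019 -0.002 ] op 0.0 q6 -1.28
t 7.0 case mm [-38.3 -60.3  69.2] F case [ 0.1 -9.1  7.7] toolx yaw 3.031 tilt [-0.0025 -0.0036] op 0.0 q6 -1.28
```

To row units: -0.003 m is -0.005, 0.0023 m is 0.0038.

```bash
echo '[0, -0.0025, 0, 0, 0, 0, 0, 0, -0.005, 0, 0, 0, 0, 0, 0, -0.005, 0, 0, 0, 0, 0, 0, -0.005, 0.0038, 0, 0, 0, 0, 0, -0.005, 0.0038, 0, 0, 0, 0]' | python3 jog.py>/dev/null; python3 st.py
for i in 1 2; do echo '[0, 0.0025, 0, 0, 0, 0, 0, 0, 0.0025, 0, 0, 0, 0, 0]' | python3 jog.py>/dev/null; python3 st.py; done
```

```text
t 7.62 case mm [-38.2 -61.2  67.3] F case [-0.1 -1.5  7.6] toolx yaw 3.031 tilt [-0.0012 -0.0002] op -0.0 q6 -1.29
t 7.88 case mm [-38.2 -59.7  67.3] F case [-0.8 -3.4  7.7] toolx yaw 3.031 tilt [-0.0012 -0.0003] op -0.01 q6 -1.28
t 8.12 case mm [-38.2 -58.3  67.3] F case [ 0.5 -2.5  7.4] toolx yaw 3.031 tilt [-0.0013 -0.0003] op 0.0 q6 -1.28
```

To row units: 0.006 m is 0.01, 0.004 m is 0.0067.

```bash
for i in 1 2 3; do echo '[0, 0.0033, 0, 0, 0, 0, 0, 0, 0.0067, 0, 0, 0, 0, 0, 0, 0.01, 0, 0, 0, 0, 0, 0, 0.01, 0, 0, 0, 0, 0]' | python3 jog.py>/dev/null; python3 st.py; done
```

```text
t 8.62 case mm [-38.3 -52.2  67.4] F case [ 0.1 -2.2  7.5] toolx yaw 3.031 tilt [-0.0012 -0.0002] op 0.0 q6 -1.27
t 9.12 case mm [-38.2 -46.2  67.4] F case [-0.9 -2.   7.6] toolx yaw 3.031 tilt [-0.0011 -0.0002] op 0.0 q6 -1.26
t 9.62 case mm [-38.2 -40.2  67.4] F case [-0.3 -1.1  7.3] toolx yaw 3.031 tilt [-0.0011 -0.0002] op 0.0 q6 -1.25
```

To row units: 0.018 m is 0.03, 0.016 m is 0.0267.

```bash
echo '[0, 0.0067, 0, 0, 0, 0, 0, 0, 0.0133, 0, 0, 0, 0, 0, 0, 0.02, 0, 0, 0, 0, 0, 0, 0.0267, 0, 0, 0, 0, 0, 0, 0.03, 0, 0, 0, 0, 0, 0, 0.03, 0, 0, 0, 0, 0]' | python3 jog.py>/dev/null; python3 st.py
for i in 1 2 3; do echo '[0, 0.0025, 0, 0, 0, 0, 0, 0, 0.005, 0, 0, 0, 0, 0]' | python3 jog.py>/dev/null; python3 st.py; done
```

```text
t 10.38 case mm [-38.2 -22.1  67.4] F case [ 0.8 -1.9  7.5] toolx yaw 3.031 tilt [-0.0011 -0.0002] op 0.01 q6 -1.22
t 10.62 case mm [-38.2 -19.4  67.4] F case [-0.4 -3.3  6.8] toolx yaw 3.031 tilt [-0.0012 -0.0006] op 0.0 q6 -1.22
t 10.88 case mm [-38.2 -16.4  67.4] F case [ 0.7 -2.4  7.1] toolx yaw 3.031 tilt [-0.0012 -0.0006] op 0.0 q6 -1.22
t 11.12 case mm [-38.2 -13.4  67.4] F case [ 0.2 -3.   7. ] toolx yaw 3.031 tilt [-0.0012 -0.0005] op -0.0 q6 -1.21
```

To row units: 0.017 m is 0.0283, 0.015 m is 0.025.

```bash
for i in 1 2; do echo '[0, 0.005, 0, 0, 0, 0, 0, 0, 0.01, 0, 0, 0, 0, 0, 0, 0.015, 0, 0, 0, 0, 0, 0, 0.02, 0, 0, 0, 0, 0, 0, 0.025, 0, 0, 0, 0, 0, 0, 0.0283, 0, 0, 0, 0, 0, 0, 0.0283, 0, 0, 0, 0, 0]' | python3 jog.py>/dev/null; python3 st.py; done
for i in 1 2 3; do echo '[0, 0.0025, 0, 0, 0, 0, 0, 0, 0.005, 0, 0, 0, 0, 0]' | python3 jog.py>/dev/null; python3 st.py; done
```

```text
t 12.0 case mm [-38.2   3.9  67.4] F case [-0.2 -1.7  7.1] toolx yaw 3.031 tilt [-0.0009 -0.0002] op -0.0 q6 -1.18
t 12.88 case mm [-38.2  20.8  67.4] F case [-0.3 -2.3  7.2] toolx yaw 3.031 tilt [-0.0008 -0.0002] op -0.0 q6 -1.16
t 13.12 case mm [-38.2  23.5  67.4] F case [ 0.1 -3.2  7.9] toolx yaw 3.031 tilt [-0.001  -0.0006] op -0.0 q6 -1.16
t 13.38 case mm [-38.2  26.6  67.4] F case [ 0.2 -2.6  7.3] toolx yaw 3.031 tilt [-0.001  -0.0006] op 0.0 q6 -1.15
t 13.62 case mm [-38.1  29.5  67.4] F case [-0.4 -3.2  7.6] toolx yaw 3.031 tilt [-0.001  -0.0006] op 0.0 q6 -1.15
```

Passing gate 3. I'll continue to the stop, expected at y≈67.

To row units: 0.0165 m is 0.0275, 0.015 m is 0.025.

```bash
for i in 1 2; do echo '[0, 0.005, 0, 0, 0, 0, 0, 0, 0.01, 0, 0, 0, 0, 0, 0, 0.015, 0, 0, 0, 0, 0, 0, 0.02, 0, 0, 0, 0, 0, 0, 0.025, 0, 0, 0, 0, 0, 0, 0.0275, 0, 0, 0, 0, 0, 0, 0.0275, 0, 0, 0, 0, 0]' | python3 jog.py>/dev/null; python3 st.py; done
for i in 1 2 3; do echo '[0, 0.0025, 0, 0, 0, 0, 0, 0, 0.0025, 0, 0, 0, 0, 0]' | python3 jog.py>/dev/null; python3 st.py; done
```

```text
t 14.5 case mm [-38.2  46.3  67.5] F case [-0.1 -1.9  6.6] toolx yaw 3.031 tilt [-0.0008 -0.0003] op 0.0 q6 -1.12
t 15.38 case mm [-38.1  62.7  67.5] F case [ 0.1 -0.7  8. ] toolx yaw 3.031 tilt [-0.0007 -0.0003] op -0.0 q6 -1.1
t 15.62 case mm [-38.1  64.2  67.5] F case [ 0.1 -1.8  7.2] toolx yaw 3.031 tilt [-0.0007 -0.0004] op 0.0 q6 -1.1
t 15.88 case mm [-38.1  65.7  67.5] F case [ 0.7 -2.7  7.3] toolx yaw 3.031 tilt [-0.0007 -0.0004] op 0.0 q6 -1.1
t 16.12 case mm [-38.2  66.2  67.3] F case [ 0.7 -5.4  7.7] toolx yaw 3.031 tilt [-0.0014 -0.0021] op 0.0 q6 -1.09
```

To row units: 0.0015 m is 0.0025.

```bash
echo '[0, 0.0025, 0, 0, 0, 0, 0, 0, 0.0025, 0, 0, 0, 0, 0]' | python3 jog.py>/dev/null; python3 st.py
echo '[0, 0, -0.0067, 0, 0, 0, 0, 0, 0, -0.0133, 0, 0, 0, 0, 0, 0, -0.0217, 0, 0, 0, 0, 0, -0.0017, -0.05, 0, 0, 0, 0, 0, -0.0017, -0.1, 0, 0, 0, 0, 0, -0.0017, -0.1667, 0, 0, 0, 0.6, 0, -0.0017, -0.1667, 0, 0, 0, 0.6]' | python3 jog.py>/dev/null; python3 st.py; python3 snap.py w3
python3 - <<'E'
from h import *
cv2.imwrite("pics/s3.png",np.hstack([cv2.imread("pics/w3.png")[:,:],cam.camera("scene")[100:480,120:440].repeat(1,0)] if 0 else [cv2.resize(cv2.imread("pics/w3.png"),(400,300)),cv2.resize(cam.camera("scene")[120:360,140:460],(400,300))]))
E
```

```text
t 16.38 case mm [-38.2  66.4  66.9] F case [ 0.6 -9.   7.6] toolx yaw 3.031 tilt [-0.0024 -0.0043] op 0.0 q6 -1.09
t 17.25 case mm [-36.3  69.6 172.2] F case [0.2 0.4 0.5] toolx yaw 3.031 tilt [0.0064 0.0033] op 0.42 q6 -1.09
```

View pics/s3.png

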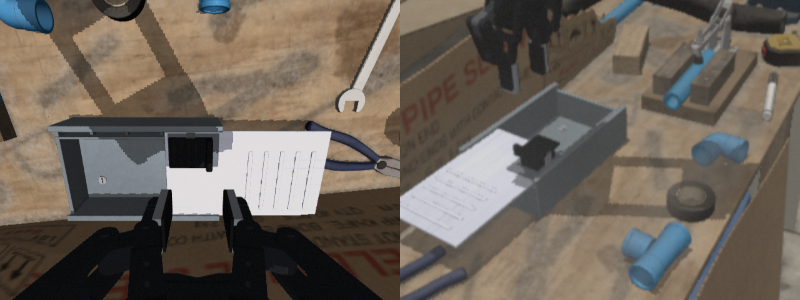

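The cover stands fully open: its right edge is past mid-case, the bared floor is visible at left in the wrist view, and the tee is untouched. Now I'll hover over the tee and look again.

To row units: 0.157 m is 0.2617, -0.03 m is -0.05.

```bash
echo '[0.0833, 0.01, -0.0167, 0, 0, 0, 0.8, 0.1667, 0.0217, -0.0333, 0, 0, 0, 0.8, 0.2617, 0.0333, -0.05, 0, 0, 0, 0.8, 0.2617, 0.0333, -0.05, 0, 0, 0, 0.8, 0.2617, 0.0333, -0.05, 0, 0, 0, 0.8]' | python3 jog.py; python3 snap.py w4
python3 - <<'E'
from h import *
import pickle
p2=pickle.load(open("pics/w2.pkl","rb"));p4=pickle.load(open("pics/w4.pkl","rb"))
im=cv2.imread("pics/w4.png");b=cv2.inRange(cv2.cvtColor(im,cv2.COLOR_BGR2HSV),(95,100,60),(115,255,255))
for k in cv2.findContours(b,0,2)[0]:
    if cv2.contourArea(k)>300: print(cv2.boundingRect(k),cv2.minAreaRect(k),cv2.approxPolyDP(k,4,True)[:,0].tolist())
for X in [(.419,.384,.0175),(.428,.384,.0175)]: print(proj(p4,np.array(X)).round(1))
E
```

```text
time_s: 17.98
eef_pos: [0.4168, 0.3823, 0.1963]
eef_rot: [-0.001, 0.055, 0.998, -0.0]
wrist_force: [-0.1, 0.3, 0.4]
opening: 0.795
grasp_force: 0.0
(0, 313, 38, 33) ((17.311479568481445, 328.4262390136719), (29.876794815063477, 37.4818000793457), 84.80557250976562) [[31, 313], [0, 316], [0, 345], [36, 341], [26, 326]]
(34, 183, 84, 68) ((71.8644027709961, 217.18670654296875), (97.78673553466797, 56.14851379394531), 44.11859893798828) [[34, 186], [43, 224], [53, 238], [104, 250], [101, 242], [113, 245], [117, 228], [112, 217], [77, 212], [79, 185]]
(269, 160, 99, 70) ((318.0, 194.5), (69.0, 98.0), 90.0) [[270, 162], [271, 197], [301, 195], [302, 227], [334, 227], [335, 195], [365, 198], [366, 161]]
[316.9 219.5]
[317.9 228.9]
```

View pics/w4.png

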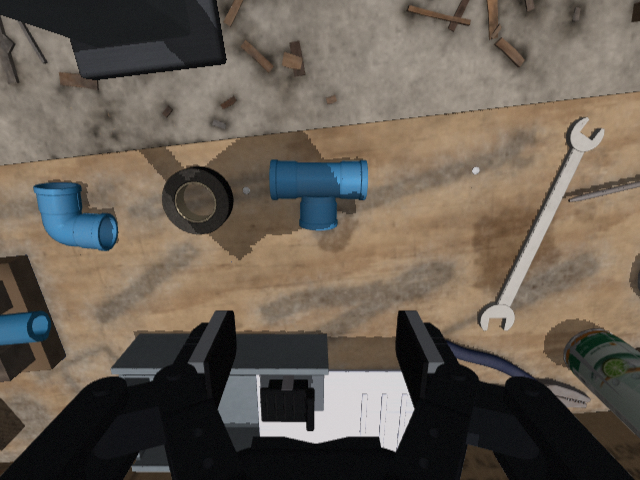

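The tee sits square to the gripper, with its branch centred at column 318 and its tip at row 229. That matches the prediction (317.9, 228.9) from the earlier view, so position and height agree.

To row units: 0.192 m is 0.32, 0.175 m is 0.2917.

```bash
echo '[-0.0033, 0.0033, 0.0833, 0, 0, 0, 0.8, -0.0033, 0.0033, 0.1667, 0, 0, 0, 0.8, -0.0033, 0.0033, 0.25, 0, 0, 0, 0.8, -0.0033, 0.0033, 0.2917, 0, 0, 0, 0.8, -0.0033, 0.0033, 0.32, 0, 0, 0, 0.8, -0.0033, 0.0033, 0.32, 0, 0, 0, 0.8, -0.0033, 0.0033, 0.32, 0, 0, 0, 0.8]' | python3 jog.py
echo '[0, 0, 0, 0, 0, 0, 0.3, 0, 0, 0, 0, 0, 0, 0.2, 0, 0, 0, 0, 0, 0, 0.2, 0, 0, 0, 0, 0, 0, 0.2, 0, 0, 0, 0, 0, 0, 0.2, 0, 0, 0, 0, 0, 0, 0.2]' | python3 jog.py
echo '[0, 0, -0.0083, 0, 0, 0, 0.2, 0, 0, -0.0333, 0, 0, 0, 0.2, 0, 0, -0.0333, 0, 0, 0, 0.2]' | python3 jog.py
```

```text
time_s: 18.9
eef_pos: [0.4206, 0.3846, 0.0062]
eef_rot: [0.001, 0.056, 0.998, 0.001]
wrist_force: [0.3, -1.1, 0.4]
opening: 0.802
grasp_force: 0.0
time_s: 19.65
eef_pos: [0.4201, 0.3847, 0.0065]
eef_rot: [0.001, 0.055, 0.998, 0.001]
wrist_force: [-0.7, 0.1, 4.3]
opening: 0.37
grasp_force: 58.9
time_s: 20.02
eef_pos: [0.4206, 0.385, 0.0271]
eef_rot: [0.001, 0.055, 0.998, 0.001]
wrist_force: [-0.2, 0.3, -0.9]
opening: 0.367
grasp_force: 59.5
```

To row units: -0.217 m is -0.3617, -0.05 m is -0.0833.

```bash
echo '[0, 0, -0.0833, 0, 0, 0, 0.2, 0, 0, -0.1667, 0, 0, 0, 0.2, -0.0333, -0.02, -0.2167, 0, 0, 0, 0.2, -0.1, -0.0583, -0.2167, 0, 0, 0, 0.2, -0.1833, -0.1033, -0.2167, 0, 0, 0, 0.2, -0.2667, -0.15, -0.2167, 0, 0, 0, 0.2, -0.3333, -0.1867, -0.2167, 0, 0, 0, 0.2, -0.3617, -0.205, -0.2167, 0, 0, 0, 0.2, -0.3617, -0.205, -0.2167, 0, 0, 0, 0.2, -0.3617, -0.205, -0.2167, 0, 0, 0, 0.2]' | python3 jog.py; python3 st.py; python3 snap.py w5
```

```text
time_s: 21.28
eef_pos: [0.6201, 0.2391, 0.1549]
eef_rot: [-0.001, 0.055, 0.998, 0.0]
wrist_force: [-0.1, 0.2, 0.5]
opening: 0.367
grasp_force: 59.7
t 21.27 case mm [ 22.8 -32.2 154.9] F case [-0.2  0.2  0.5] toolx yaw 3.032 tilt [-0.0013  0.0003] op 0.37 q6 -1.27
```

View pics/w5.png

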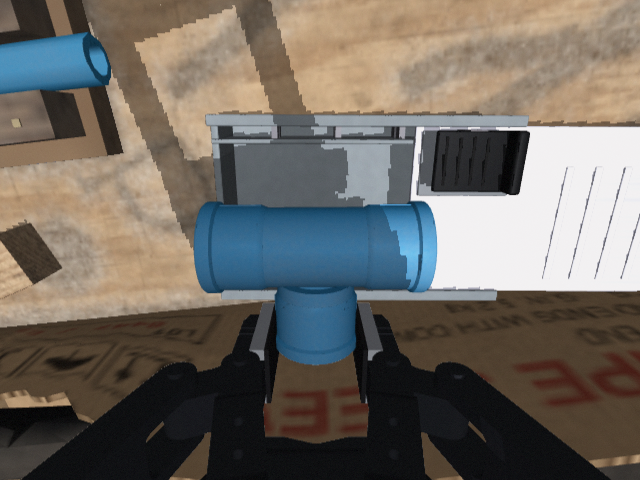

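The tee hangs level over the bared opening, with its run centred at column 316 against the rim's 215–415. Lowering it in stages, checking the force.

To row units: 0.08 m is 0.1333, 0.06 m is 0.1.

```bash
echo '[0.0033, 0, 0.0333, 0, 0, 0, 0.2, 0.0033, 0, 0.0667, 0, 0, 0, 0.2, 0.0033, 0, 0.1, 0, 0, 0, 0.2, 0.0033, 0, 0.1333, 0, 0, 0, 0.2, 0.0033, 0, 0.1333, 0, 0, 0, 0.2]' | python3 jog.py>/dev/null; python3 st.py
echo '[0, 0, 0.025, 0, 0, 0, 0.2, 0, 0, 0.05, 0, 0, 0, 0.2, 0, 0, 0.075, 0, 0, 0, 0.2, 0, 0, 0.0917, 0, 0, 0, 0.2, 0, 0, 0.0917, 0, 0, 0, 0.2]' | python3 jog.py>/dev/null; python3 st.py
```

```text
t 21.95 case mm [ 20.4 -33.8  72.1] F case [-0.2 -0.4 -0.8] toolx yaw 3.031 tilt [-0.005 -0.001] op 0.37 q6 -1.27
t 22.57 case mm [ 21.4 -33.4  18.8] F case [ 0.1 -0.  -0.4] toolx yaw 3.031 tilt [-0.0021 -0.0004] op 0.37 q6 -1.27
```

To row units: 0.002 m is 0.0033.

```bash
for i in 1 2 3; do echo '[0, 0, 0.0033, 0, 0, 0, 0.2, 0, 0, 0.0033, 0, 0, 0, 0.2]' | python3 jog.py>/dev/null; python3 st.py; done
```

```text
t 22.82 case mm [ 22.6 -33.   18.7] F case [-0.4 -0.7  0.1] toolx yaw 3.031 tilt [0.0009 0.0002] op 0.37 q6 -1.27
t 23.07 case mm [ 22.2 -33.2  16.2] F case [ 0.3  0.2 -0.9] toolx yaw 3.031 tilt [ 0. -0.] op 0.37 q6 -1.27
t 23.32 case mm [ 22.1 -33.2  14. ] F case [ 0.5  0.2 -0.3] toolx yaw 3.031 tilt [-0.0004 -0.0001] op 0.37 q6 -1.27
```

To row units: 0.001 m is 0.0017.

```bash
for i in 1 2; do echo '[0, 0, 0.0017, 0, 0, 0, 0.2, 0, 0, 0.0017, 0, 0, 0, 0.2]' | python3 jog.py>/dev/null; python3 st.py; done
echo '[0, 0, 0.0008, 0, 0, 0, 0.2, 0, 0, 0.0008, 0, 0, 0, 0.2]' | python3 jog.py>/dev/null; python3 st.py
```

```text
t 23.57 case mm [ 22.2 -33.2  13.1] F case [-0.3 -0.3 -0.1] toolx yaw 3.031 tilt [-0.0001 -0.    ] op 0.37 q6 -1.27
t 23.82 case mm [ 22.2 -33.2  12.1] F case [ 0.2 -0.1 -1.8] toolx yaw 3.031 tilt [-0.0002 -0.    ] op 0.37 q6 -1.27
t 24.07 case mm [ 22.3 -33.1  11.8] F case [0.2 0.7 0.1] toolx yaw 3.031 tilt [0.0001 0.    ] op 0.37 q6 -1.27
```

The manual's scale: shifts go in shares of 60 cm and turns go in shares of 2 pi rad. Converting my numbers, -0.2 m is -0.3333, -0.15 m is -0.25.

```bash
echo '[0, 0, 0, 0, 0, 0, 0.5, 0, 0, 0, 0, 0, 0, 0.65, 0, 0, 0, 0, 0, 0, 0.65, 0, 0, 0, 0, 0, 0, 0.65]' | python3 jog.py; python3 st.py
echo '[0, 0, -0.0167, 0, 0, 0, 0.65, 0, 0, -0.05, 0, 0, 0, 0.65, 0, 0, -0.1, 0, 0, 0, 0.65, 0, 0, -0.1667, 0, 0, 0, 0.65, 0, 0, -0.25, 0, 0, 0, 0.65, 0, 0, -0.3333, 0, 0, 0, 0.65, 0, 0, -0.3333, 0, 0, 0, 0.65, 0, 0, -0.3333, 0, 0, 0, 0.65]' | python3 jog.py; python3 snap.py w6
python3 - <<'E'
from h import *
cv2.imwrite("pics/s6.png",np.hstack([cv2.resize(cv2.imread("pics/w6.png"),(400,300)),cv2.resize(cam.camera("scene")[120:360,140:460],(400,300))]))
E
```

```text
time_s: 24.58
eef_pos: [0.6195, 0.2382, 0.0117]
eef_rot: [-0.0, 0.055, 0.998, -0.0]
wrist_force: [0.7, -0.1, 0.5]
opening: 0.652
grasp_force: 0.0
t 24.57 case mm [ 22.2 -33.2  11.7] F case [0.8 0.  0.5] toolx yaw 3.031 tilt [-0.0001  0.    ] op 0.65 q6 -1.27
time_s: 25.58
eef_pos: [0.6194, 0.2382, 0.2127]
eef_rot: [0.001, 0.055, 0.998, 0.0]
wrist_force: [0.1, 0.8, -1.2]
opening: 0.652
grasp_force: 0.0
```

View pics/s6.png

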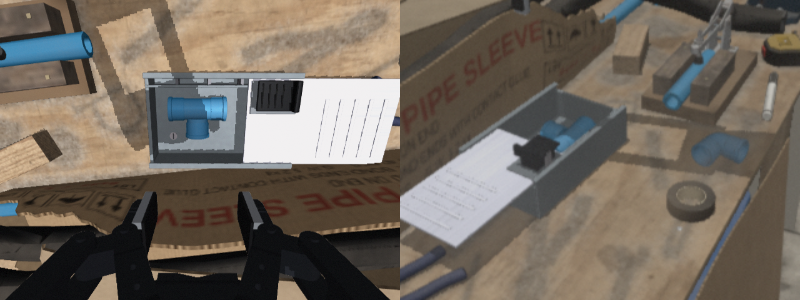

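The tee lies flat inside the case, around (197,112) in the left half. The elbow and tape haven't moved. One numeric check of the cover's travel before I hand in.

Run:
```python
from h import *
import pickle
p=pickle.load(open("pics/w6.pkl","rb")); g=cv2.cvtColor(cv2.imread("pics/w6.png"),cv2.COLOR_BGR2GRAY).astype(int)
Rz=R.from_euler("z",-.112).as_matrix()
for r in (215,230):
    u=360+int(np.argmax(np.diff(g[r,360:430])))+1
    print(u,((Rz.T@(on(p,(u,r),.054)-[.6011,.2736,0]))*1e3).round(1),"expect y=32")
```

```text
392 [15.2 32.5 54. ] expect y=32
391 [28.5 32.6 54. ] expect y=32
```

```bash
python3 -c "
from bench import ctrl, cam
print(ctrl.hand_in())"
```

```text
the job is handed in; nothing more can be done
None
```

I opened the case fully with the catch released at about 9.7 mm of button depth, put the tee on the case floor, left the elbow and tape roll where they were, and handed the job in at about 26 s; no verdict was shown.

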